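# Slide the small test block under the punch bridge into its recess

### The job

Take the small plain round steel block that lies on the bare bench near the fixture (not one from the green mat) and lay it flat on the open front deck of the punching fixture. Then slide it along the deck under the bridge until it drops into the recess hidden below and lies flat and fully home on the recess floor. Leave the ball bearing and the large round block where they lie.

Things in the scene. Friction and masses are not known exactly. Their poses are not given: they have to be found in the camera images.
- block_centre (a point): Centre (half-way up) of the small block: plain solid round steel disc, no hole, 50 mm in diameter, 16 mm high, about 0.25 kg, flat on the bench; z up. Laid on the deck with its centre 62 mm before the recess edge it lies clear of the cheeks. Pushed from behind, it drops in once its rear edge passes the recess edge, with 14 mm to spare. A tall machine stands left of the fixture, from x = 0.55 m on.
- lip (a point): Fixed punching fixture: aluminium plate, dark bridge over its far end. Point: middle of the recess's front edge, at deck height (22 mm over bench). x axis: level slide direction, z up. Along x, in mm: open deck -105 to 0, 124 wide; recess 0 to 64, 60 wide, 9 deep, end wall; bridge 28 to 80, 28 to 46 over the deck. Side cheeks 12 high narrow from 104 apart at x=-35 to 60 apart at 0 and beyond.
- ball_bearing: Bystander: ball bearing, steel ring with a hole, 52 mm in diameter, 15 mm high, loose on the bench; origin at the centre of its underside.
- large_block: Bystander: larger and thinner plain round steel block, 64 mm in diameter, 12 mm high, loose on the bench; origin at the centre of its underside.
Things that resemble listed ones, but are neither listed nor needed, are in the scene too. What is shaped like the part that bears block_centre but brown or orange is not meant.

How it is judged:
On the way:
1. the small block lies flat on the deck in front of the recess (x of block_centre in the frame of lip between -0.095 and -0.012 m and y of block_centre in the frame of lip between -0.05 and 0.05 m and z of block_centre in the frame of lip between 0.004 and 0.0125 m and angle between block_centre's own z axis and vertical below 0.12 rad), for 0.1 s.
At the end, for the whole second after the job is handed in: The small block is at rest in the recess: its centre 18 to 46 mm beyond the recess's front edge and within 12 mm of its middle line, no more than 2.5 mm above deck level (fully home it is 1 mm below), tilted less than 0.12 rad (x of block_centre in the frame of lip between 0.018 and 0.046 m and y of block_centre in the frame of lip between -0.012 and 0.012 m and z of block_centre in the frame of lip between -0.006 and 0.0025 m and angle between block_centre's own z axis and vertical below 0.12 rad and linear speed of block below 0.02 m/s); the robot touches nothing.
It fails at once if the ball bearing or the large block is moved more than 30 mm (distance of any of ball_bearing, large_block from where it was at the start of the episode above 0.03 m).
It also fails if it takes over 48 s, if anything falls off the work surface, if the arm or the gripper's body presses on something with over 40 N, if the wrist force passes 120 N, or if a joint passes its speed limit or range.

### The arm

A 6-joint arm with a two-finger parallel gripper is mounted at the origin on a cart in front of the work surface, level with it; the furniture and walls round the work are solid. World frame = base frame: x ahead of the robot, y to its left, z up, the work surface at z = 0. Lengths are in m, angles in rad, forces in N, time in s.
With the tool pointing down it reaches from about 0.35 to 0.975 m from the base axis. Payload 4.9 kg.
Tool frame: the origin (TCP) lies on the centre line of the jaws, within the pads' length; the fingertips stand 14 mm ahead of it and the grasp point (between the pads) lies 5 mm behind it; x points along the fingers, z is the direction in which the jaws open and shut, and the axes are right-handed (so a half turn about x gives the same grasp; the last joint's range is limited). The gripper opens to 85 mm and grips with 20 to 120 N. Pads are 22 mm wide; open, the fingers measure 114 mm over their backs; the gripper's body (76 mm by 85 mm) begins 54 mm behind the grasp point. The pads swing forward as they close: fully open they stand 13 mm farther back than shut.
Start: joints at [1.203, 0.053, 1.613, -0, 1.476, -0.119], TCP at [0.154, 0.606, 0.245] pointing down, gripper open.
Joint ranges: [-3.01, 3.01], [-1.01, 2.22], [0.06, 2.58], [-1.02, 4.17], [0.09, 2.62], [-3.14, 3.14]. Speed limits (rad/s): [2.57, 2.57, 3.14, 3.14, 3.14, 3.14].

### API

Orientations are given as a rotation vector (axis times angle).
In Python, from station import ctrl gives the robot as it stands.
- The arm moves only by the tool move_arm, never from a script. Its argument "increments" is a list that holds one entry, the list of rows, each a list of 4 numbers: the shift along the tool's x, y, z in units of 25 cm (1.0 is 25 cm), then the turn about the tool's x in units of 90 degrees (1.0 is 90 degrees). A call has 1 to 20 rows; each row shifts and turns the commanded pose from where the row before left it, along the tool's axes as they then stand; what a row does not reach is not made up. A row lasts 1/12 s, in which the tool goes at most 41.7 mm and 7.16 degrees, less where a joint would pass 70% of its speed; a pose out of reach is approached as far as the arm can. A call with a number of a shift or a turn outside -1 to 1 is refused whole. A call with a gripper value outside its range is refused whole. "gripper" is the closure, from 0 (fully open) to 1 (shut), set as the call begins (left out, the last holds). The fingers move at their own pace and stop on an object; "squeeze" is the grip in N (left out, the last holds). Time passes only in rows, so rows that do not move let the fingers close. It gives the time, the measured TCP pose, the force and the opening at its end, in the units of the state.
- ctrl.get_obs(): the state, without advancing time (a new reading comes with each control period).
- ctrl.get_image(name): name is "scene" or "top" or "wrist"; returns a dict with "pixels" (400x640x3 uint8, red, green, blue), "depth" (400x640 float32, m along the optical axis (not along the pixel's ray), 0 where there is no reading), "K" (3x3 intrinsics, pixels), "k1" (the pictures are not rectified: a ray, as slopes to the right and down, at radius r is drawn at 1 + k1 r^2 times it, then the intrinsics apply), "extrinsics" (4x4, takes a point from camera to world coordinates); the wrist camera has in their place "tool_from_camera" (4x4, takes a point from camera to tool coordinates, whose origin is the TCP and whose axes are the tool frame's). Camera axes: x right, y up, looking along -z (the intrinsics and any distortion apply to the point x, -y, -z); pixel columns grow to the right and rows downward; lengths in m; the calibration is good to about 2 mm. A picture is of the moment at which its call begins: read the wrist's pose just before it.
- ctrl.finish_job(): hands the job in, once; it reports no verdict.
Trained networks look in the newest picture that a camera, given by its name, has taken for a name from the list of things; names that differ only in an ending like _2 or _b are one class to them, and where a whole thing is asked for, a point or a joint stands for the part that bears it (a point fixed in the world has none). Each returns a list of dicts, best first, with "score" (0 to 1); they miss things now and then, are a little off and sometimes report something else, mostly with a low value. They report only what shows in the picture. A call takes as long as a camera call. They do not tell look-alikes from the thing itself.
- ctrl.trace(camera, target): "region" (400x640 bool, what is visible of it) and "pixel" ([row, column] in pixels, amid what is visible of it).
The state is a dict: "t": time; "q": joint angles; "dq": joint speeds; "effort": joint torques, N m; "tool_pos": TCP position; "tool_rot": TCP orientation; "contact_force": force on the tool from outside, world axes, zero at the start; "wrist_torque": the same for the moment, N m; "opening": finger opening in m.
Only numpy, scipy, OpenCV 4.12 (cv2) and the standard library are available. Lean on these libraries where they do the work, as an engineer would, in place of code of your own. Each camera call takes 0.05 s, during which the arm holds its last target. There are 200 camera calls.

## Working session

There is one attempt and no reset: what is moved stays moved. The work goes in short steps, Python scripts to look and compute and a tool call to move; the robot and the scene stay as the last step left them, time stands still between calls to the robot, and variables do not carry over. Pictures are saved under pics/ and viewed, about 8 in all and at most 12, crops included, and the job is handed in when it is done.

Besides the shell and the picture viewer there is one more tool, called after ">>>" as a command line: name --argument value ..., lists and objects as JSON in quotes. move_arm: Moves the arm, as the interface text tells. Shifts and turns lie within -1 to 1; 1 stands for 25 cm of shift or 90 degrees of turn. Its arguments: {"type":"object","properties":{"increments":{"type":"array","items":{"type":"array","items":{"type":"array","items":{"type":"number","minimum":-1,"maximum":1}}}},"gripper":{"type":"number"},"squeeze":{"type":"number"}},"required":["increments"]}

```bash
mkdir -p pics; cat > h.py <<'E'
import numpy as np,cv2
from station import ctrl
from scipy.spatial.transform import Rotation as R
def world(im,obs=None):
    K=im["K"];k1=im["k1"];d=im["depth"]
    h,w=d.shape;u,v=np.meshgrid(np.arange(w),np.arange(h))
    x=(u-K[0,2])/K[0,0];y=(v-K[1,2])/K[1,1]
    xd,yd=x.copy(),y.copy()
    for _ in range(8):
        f=1+k1*(x*x+y*y);x=xd/f;y=yd/f
    P=np.stack([x*d,-y*d,-d,np.ones_like(d)],-1)
    if "extrinsics" in im: T=im["extrinsics"]
    else:
        W=np.eye(4);W[:3,:3]=R.from_rotvec(obs["tool_rot"]).as_matrix();W[:3,3]=obs["tool_pos"]
        T=W@im["tool_from_camera"]
    P=(P@np.array(T).T)[...,:3];P[d==0]=np.nan
    return P
def grab(cam):
    o=ctrl.get_obs();im=ctrl.get_image(cam);return im,world(im,o)
def save(im,n): cv2.imwrite("pics/"+n,im["pixels"][...,::-1])
E
python3 - <<'E'
from h import *
o=ctrl.get_obs();print(o)
for c in("top","scene"):
    im,P=grab(c);save(im,c+"0.png")
    print(c,np.array(im["extrinsics"])[:3,3])
    for n in("block_centre","lip","ball_bearing","large_block"):
        for r in ctrl.trace(c,n):
            g=r["region"];p=P[g];p=p[~np.isnan(p[:,0])]
            print(n,round(r["score"],2),np.round(r["pixel"]),g.sum(),np.round(np.median(p,0),3) if len(p) else None, np.round(np.percentile(p,[3],axis=0),3), np.round(np.percentile(p,[97],axis=0),3))
E
```

```text
{'t': 0.0, 'q': array([ 1.20302254e+00,  5.33426284e-02,  1.61429457e+00,  2.81451962e-05,
        1.47595439e+00, -1.18997145e-01]), 'dq': array([ 5.81616549e-04, -7.65900592e-04, -2.48362167e-03, -3.12038952e-05,
       -1.47931880e-04,  1.04466389e-03]), 'effort': array([ 1.57435072e-03, -3.93669069e+01, -3.70184362e+01, -2.51794557e-05,
        6.88832137e-03, -6.84465988e-06]), 'tool_pos': array([0.15366645, 0.60521455, 0.24407145]), 'tool_rot': array([-1.02510259,  1.31844361,  1.02342221]), 'contact_force': array([0.0213835 , 0.05793096, 0.21851127]), 'wrist_torque': array([-0.01327453, -0.06857938, -0.02403377]), 'opening': 0.08536995101764046}
top [ 0.32456624 -0.31795392  0.88215594]
block_centre 0.6 [261. 248.] 446 [ 0.357 -0.206  0.016] [[ 0.336 -0.227  0.007]] [[ 0.376 -0.183  0.018]]
block_centre 0.55 [217. 399.] 459 [ 0.457 -0.534  0.015] [[ 0.435 -0.558 -0.   ]] [[ 0.479 -0.511  0.018]]
lip 0.79 [185. 227.] 5164 [ 0.521 -0.159  0.022] [[ 0.433 -0.222  0.011]] [[ 0.605 -0.092  0.06 ]]
ball_bearing 0.83 [204. 354.] 380 [ 0.472 -0.444  0.013] [[ 0.448 -0.467 -0.001]] [[ 0.494 -0.423  0.017]]
large_block 0.78 [244. 311.] 749 [ 0.39  -0.343  0.012] [[ 0.362 -0.373 -0.   ]] [[ 0.419 -0.315  0.014]]
scene [-0.09981232 -0.87510594  0.44126107]
block_centre 0.87 [208. 341.] 375 [ 0.506 -0.342  0.014] [[ 0.489 -0.361  0.001]] [[ 0.534 -0.315  0.016]]
block_centre 0.84 [215. 236.] 326 [ 0.351 -0.215  0.014] [[ 0.332 -0.229  0.002]] [[ 0.374 -0.189  0.016]]
block_centre 0.59 [257. 407.] 598 [ 0.45  -0.541  0.014] [[ 0.433 -0.56  -0.001]] [[ 0.478 -0.515  0.016]]
lip 0.63 [239. 371.] 516 [ 0.467 -0.447  0.011] [[ 0.446 -0.471 -0.001]] [[ 0.494 -0.411  0.015]]
ball_bearing 0.98 [239. 371.] 449 [ 0.464 -0.45   0.011] [[ 0.446 -0.471  0.   ]] [[ 0.491 -0.426  0.015]]
large_block 0.92 [234. 303.] 668 [ 0.386 -0.35   0.01 ] [[ 0.36  -0.374 -0.001]] [[ 0.417 -0.316  0.012]]
```

View pics/top0.png

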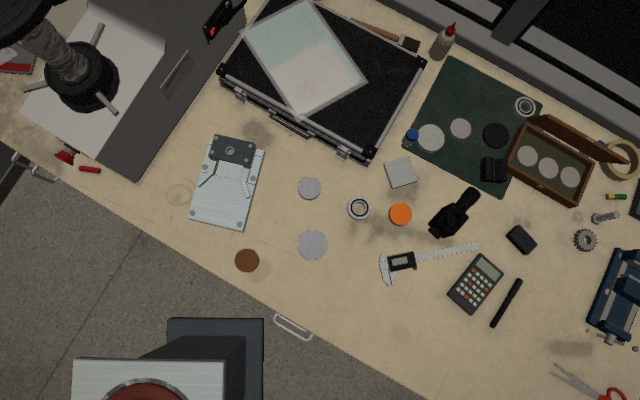

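View pics/scene0.png

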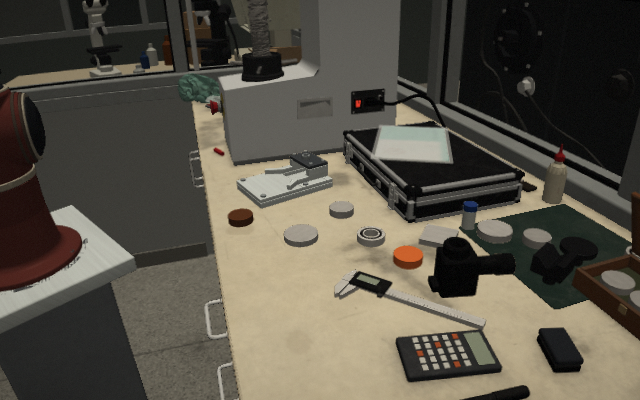

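The top view shows the steel disc at (col 310, row 188), the brown look-alike at (247, 260), the orange one at (400, 214), the bearing at (359, 208) and the large block at (312, 244). The fixture runs from its front at (220, 220) to the bridge at (235, 150). Next I measure the fixture pose and the disc position.

```bash
cat > fix.py <<'E'
from h import *
def fixture(P,g):
    p=P[g];p=p[~np.isnan(p[:,0])]
    deck=p[(abs(p[:,2]-.022)<.005)];br=p[(p[:,2]>.055)&(p[:,2]<.08)]
    print("deck z",np.median(deck[:,2]),len(deck),"bridge",br.mean(0).round(4),len(br))
    plate=p[p[:,2]>.014][:,:2].astype(np.float32)
    r=cv2.minAreaRect(plate*1000);print("rect",r)
    b=br[:,:2].astype(np.float32)*1000;print("bridge rect",cv2.minAreaRect(b))
    return p
E
python3 - <<'E'
from fix import *
for c in("top","scene"):
    im,P=grab(c)
    # region by geometry
    g=(P[...,0]>.40)&(P[...,0]<.63)&(P[...,1]>-.26)&(P[...,1]<-.05)&(P[...,2]>.014)&(P[...,2]<.08)
    n,l,s,_=cv2.connectedComponentsWithStats(g.astype(np.uint8));k=1+s[1:,4].argmax()
    fixture(P,l==k)
    g=(np.hypot(P[...,0]-.51,P[...,1]+.34)<.045)&(P[...,2]>.011)&(P[...,2]<.03)
    q=P[g];print("disc",cv2.minEnclosingCircle(q[:,:2].astype(np.float32)*1000),q.mean(0),len(q))
    if c=="top":
        cr=im["pixels"][120:240,170:290];cv2.imwrite("pics/crop.png",cv2.resize(cr[...,::-1],(600,600),interpolation=cv2.INTER_CUBIC))
        m=l==k;E=np.array(im["extrinsics"])
        # lattice for reading pixels at z=.022
        K=im["K"];print(K,im["k1"],E)
E
```

```text
deck z 0.02162583376725835 3144 bridge [ 0.5855 -0.1715  0.0585] 979
rect ((521.3067016601562, -155.7513885498047), (126.15887451171875, 185.91371154785156), 76.85626220703125)
bridge rect ((586.0737915039062, -171.2678680419922), (89.25619506835938, 52.344486236572266), 76.5418701171875)
disc ((513.9280395507812, -337.06927490234375), 24.966196060180664) [ 0.51365318 -0.33682297  0.01568199] 407
[[407.18638349   0.         315.03370059]
 [  0.         407.18638349 200.27044156]
 [  0.           0.           1.        ]] -0.07359884163835632 [[ 3.48016430e-04  9.83087770e-01 -1.83134694e-01  3.24566237e-01]
 [-9.99340753e-01  6.99031962e-03  3.56257495e-02 -3.17953922e-01]
 [ 3.63034086e-02  1.83001565e-01  9.82442105e-01  8.82155945e-01]
 [ 0.00000000e+00  0.00000000e+00  0.00000000e+00  1.00000000e+00]]
deck z 0.02087541086851491 1435 bridge [ 0.5821 -0.1746  0.058 ] 327
rect ((520.4051513671875, -157.32742309570312), (127.03707885742188, 186.52401733398438), 76.40353393554688)
bridge rect ((585.0074462890625, -171.527099609375), (90.94563293457031, 53.589576721191406), 75.77061462402344)
disc ((512.6661987304688, -335.7528076171875), 27.368032455444336) [ 0.51154775 -0.33806025  0.01445141] 256
```

View pics/crop.png

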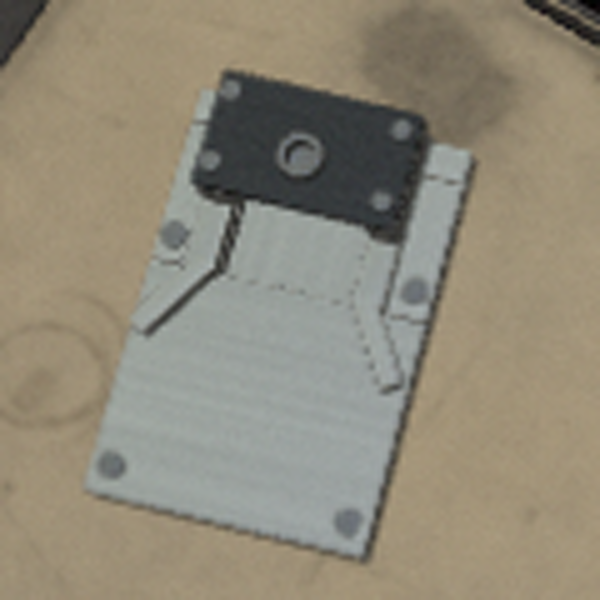

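Two independent cues agree on the fixture: lip ≈ (0.533, -0.159), slide direction about -13.3°, deck height 0.0216 to 0.022. The crop shows the open deck at the bottom, with the recess edge around row 285 (cols 220–355). The disc is at (0.5135, -0.337) with radius 25 mm and top at 16 mm, as expected.

```bash
cat > plan.py <<'E'
from h import *
LIP=np.array([.5333,-.159,.022]);PSI=np.radians(-13.3)
def lipw(x,y,z):
    c,s=np.cos(PSI),np.sin(PSI);return LIP+[c*x-s*y,s*x+c*y,z]
def inc(target,o=None):
    o=o or ctrl.get_obs();M=R.from_rotvec(o["tool_rot"]).as_matrix()
    d=M.T@(np.array(target)-o["tool_pos"])
    j=M[:,2];want=PSI+np.pi/2
    a=np.arctan2(j[1],j[0]);e=(want-a+np.pi/2)%np.pi-np.pi/2
    # turn about tool x (points down): world yaw +e  = tool turn -e
    return d/.25, -e/(np.pi/2), M
E
python3 - <<'E'
from plan import *
np.set_printoptions(precision=4,suppress=True)
d,t,M=inc([.5135,-.337,.2]);print(d,t,np.degrees(t*np.pi/2));print(M)
M2=M@R.from_euler('x',t*np.pi/2).as_matrix();print(M2)
o=ctrl.get_obs();print((M2.T@(np.array([.5135,-.337,.2])-o["tool_pos"]))/.25,(M2.T@(np.array([.40,0.05,.245])-o["tool_pos"]))/.25)
E
```

```text
[ 0.1811 -2.3227 -3.3007] -0.010612877796128553 -0.9551590016515698
[[ 0.     -0.9692  0.2462]
 [ 0.0001  0.2462  0.9692]
 [-1.     -0.      0.0001]]
[[ 0.     -0.9732  0.23  ]
 [ 0.0001  0.23    0.9732]
 [-1.     -0.      0.0001]]
[ 0.1811 -2.2674 -3.339 ] [ 0.0012 -1.4695 -1.9369]
```

>>> move_arm --increments '[[[0,-0.05,-0.06,-0.0106],[0,-0.09,-0.12,0],[0,-0.09,-0.12,0],[0,-0.09,-0.12,0],[0,-0.09,-0.12,0],[0,-0.09,-0.12,0],[0,-0.09,-0.12,0],[0,-0.09,-0.12,0],[0,-0.09,-0.12,0],[0,-0.09,-0.12,0],[0,-0.09,-0.12,0],[0,-0.09,-0.12,0],[0,-0.09,-0.12,0],[0,-0.09,-0.12,0],[0,-0.09,-0.12,0],[0,-0.09,-0.12,0],[0,-0.09,-0.12,0]]]' --gripper 0 --squeeze 40

```text
t: 2.02
tool_pos: [0.4026, 0.0363, 0.2458]
tool_rot: [-1.037, 1.309, 1.035]
contact_force: [0.8, 0.5, -0.5]
opening: 0.0856
```

```bash
python3 - <<'E'
from plan import *
d,t,M=inc([.5135,-.337,.16]);print(d,t,ctrl.get_obs()["tool_pos"])
E
```

```text
[ 0.34380652 -0.77508592 -1.35080623] -0.00025366512566042264 [0.40262068 0.03626575 0.24576634]
```

>>> move_arm --increments '[[[0,-0.07,-0.12,0],[0,-0.07,-0.12,0],[0,-0.07,-0.12,0],[0,-0.07,-0.12,0],[0,-0.07,-0.12,0],[0,-0.07,-0.12,0],[0,-0.07,-0.12,0],[0.05,-0.07,-0.12,0],[0.05,-0.07,-0.12,0],[0.05,-0.07,-0.12,0],[0.05,-0.07,-0.12,0],[0.05,0,0,0],[0.05,0,0,0],[0,0,0,0],[0,0,0,0]]]'

```text
t: 3.27
tool_pos: [0.513, -0.3258, 0.1693]
tool_rot: [-1.035, 1.31, 1.039]
contact_force: [0.3, -0.3, -0.7]
opening: 0.0851
```

```bash
python3 - <<'E'
from plan import *
im,P=grab("wrist");save(im,"w1.png")
g=(np.hypot(P[...,0]-.513,P[...,1]+.337)<.045)&(P[...,2]>.010)&(P[...,2]<.025)
q=P[g];print("disc",cv2.minEnclosingCircle(q[:,:2].astype(np.float32)*1000),q.mean(0),len(q))
for r in ctrl.trace("wrist","block_centre"):
    p=P[r["region"]];p=p[p[:,2]>.011];print(r["score"],r["pixel"],cv2.minEnclosingCircle(p[:,:2].astype(np.float32)*1000),p.mean(0))
d,t,M=inc([.5135,-.337,.1]);print(d,t,ctrl.get_obs()["tool_pos"])
E
```

```text
disc ((515.1736450195312, -336.4337158203125), 25.067659378051758) [ 0.51425203 -0.33619105  0.0151448 ] 2645
0.78 [184.0, 310.9] ((515.1736450195312, -336.4337158203125), 25.067659378051758) [ 0.51436936 -0.33623141  0.01517335]
0.7 [176.7, 63.7] ((458.8639831542969, -535.4124755859375), 25.85780143737793) [ 0.45800366 -0.53438179  0.01481936]
[ 0.28567341 -0.00758036 -0.04164652] 0.0008184503325799055 [ 0.51395244 -0.32636985  0.17140987]
```

View pics/w1.png

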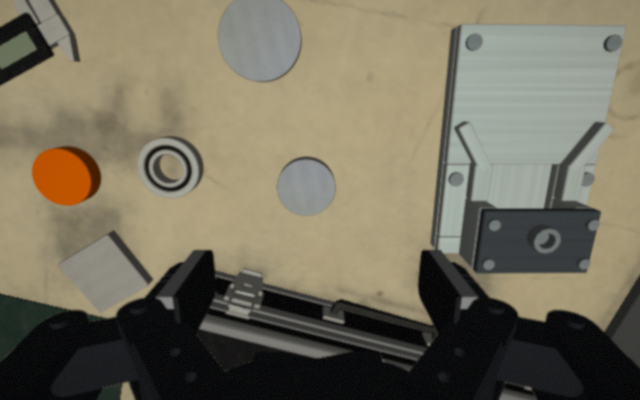

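The wrist view shows the disc at (306, 186) between the jaws, with the bearing at (170, 167), the large block at (260, 38) and the fixture on the right. The jaw's surroundings are clear. Next I measure where the fingertips really are.

```bash
python3 - <<'E'
from plan import *
im=ctrl.get_image("wrist");im["extrinsics"]=im["tool_from_camera"];P=world(im)
for s in (slice(0,320),slice(320,640)):
    q=P[:,s].reshape(-1,3);q=q[(abs(q[:,1])<.02)&(abs(q[:,2])<.06)&(q[:,0]<.05)&(q[:,0]>-.03)]
    print(len(q),np.percentile(q,[1,50,99],axis=0).round(4))
d,t,M=inc([.5145,-.3365,.024]);print(d,t,ctrl.get_obs()["tool_pos"])
E
```

```text
2604 [[-0.0297 -0.0099 -0.057 ]
 [-0.0172  0.0073 -0.044 ]
 [ 0.0006  0.0123 -0.0432]]
2639 [[-0.0297 -0.0099  0.0413]
 [-0.0176  0.0074  0.0419]
 [ 0.0005  0.0123  0.0552]]
[ 0.59130912 -0.00921841 -0.03772051] 0.0008087426928585365 [ 0.51415513 -0.32658973  0.17181343]
```

>>> move_arm --increments '[[[0.06,-0.0092,-0.0377,0],[0.09,0,0,0],[0.09,0,0,0],[0.09,0,0,0],[0.09,0,0,0],[0.07,0,0,0],[0.04,0,0,0],[0.03,0,0,0],[0,0,0,0],[0,0,0,0],[0,0,0,0]]]'

```text
t: 4.33
tool_pos: [0.5147, -0.3377, 0.032]
tool_rot: [-1.039, 1.309, 1.034]
contact_force: [-0.3, 0.2, 0.6]
opening: 0.0852
```

```bash
python3 - <<'E'
from plan import *
d,t,M=inc([.5145,-.3365,.014]);print(d*250,t,ctrl.get_obs()["tool_pos"])
im,P=grab("wrist");save(im,"w2.png")
for r in ctrl.trace("wrist","block_centre"):
    p=P[r["region"]];p=p[p[:,2]>.008];print(r["score"],r["pixel"],cv2.minEnclosingCircle(p[:,:2].astype(np.float32)*1000),p.mean(0))
E
```

```text
[18.0396058   0.49859772  1.11017363] 0.00010931459395964772 [ 0.51469128 -0.33766129  0.03204226]
0.69 [249.8, 322.7] ((515.0361328125, -336.7336730957031), 25.336380004882812) [ 0.51317537 -0.33620233  0.01504691]
```

>>> move_arm --increments '[[[0.036,0,0.004,0],[0.034,0,0,0],[0,0,0,0],[0,0,0,0]]]'

```text
t: 4.77
tool_pos: [0.5131, -0.3353, 0.0114]
tool_rot: [-1.034, 1.311, 1.039]
contact_force: [-0.0, 0.4, -0.1]
opening: 0.0855
```

>>> move_arm --increments '[[[0,0,0,0],[0,0,0,0],[0,0,0,0],[0,0,0,0],[0,0,0,0],[0,0,0,0],[0,0,0,0],[0,0,0,0],[0,0,0,0],[0,0,0,0]]]' --gripper 1 --squeeze 40

```text
t: 5.6
tool_pos: [0.5144, -0.3364, 0.0135]
tool_rot: [-1.038, 1.31, 1.035]
contact_force: [-0.0, -1.0, 5.9]
opening: 0.0475
```

>>> move_arm --increments '[[[-0.02,0,0,0],[-0.05,0,0,0],[-0.08,0,0,0],[-0.08,0,0,0],[-0.08,0,0,0],[-0.06,0,0,0],[0,0,0,0],[0,0,0,0],[0,0,0,0]]]'

```text
t: 6.35
tool_pos: [0.5131, -0.3352, 0.1039]
tool_rot: [-1.034, 1.311, 1.039]
contact_force: [0.3, 0.7, -3.1]
opening: 0.0471
```

```bash
python3 - <<'E'
from plan import *
np.set_printoptions(precision=4,suppress=True)
o=ctrl.get_obs();im=ctrl.get_image("wrist");save(im,"w3.png");Tc=dict(im);Tc["extrinsics"]=im["tool_from_camera"];P=world(Tc)
for r in ctrl.trace("wrist","block_centre"):
    p=P[r["region"]];p=p[(p[:,0]<.03)&(p[:,0]>-.03)];print(r["score"],r["pixel"],len(p),len(p) and np.percentile(p,[2,50,98],axis=0).round(4))
for f in(1,):
  q=P.reshape(-1,3)
  for s in(-1,1):
    k=q[(s*q[:,2]>.0255)&(abs(q[:,2])<.045)&(abs(q[:,1])<.02)&(abs(q[:,0])<.04)];print(s,np.percentile(k,[1,99],axis=0))
print(o["opening"],o["contact_force"])
d,t,M=inc(lipw(-.062,0,.08));print(d,t,o["tool_pos"])
E
```

```text
0.7 [268.5, 319.0] 11190 [[-0.0028 -0.0226 -0.0226]
 [-0.0016  0.0027 -0.0008]
 [ 0.0096  0.0235  0.0207]]
0.69 [195.8, 23.2] 0 0
-1 [[-0.0399 -0.0032 -0.0448]
 [ 0.0063  0.0145 -0.0256]]
1 [[-0.0399  0.0066  0.0256]
 [ 0.0058  0.0146  0.0445]]
0.04705574647809902 [ 0.2611  0.683  -3.0843]
[0.0069 0.3303 0.7041] -2.7154211172068582e-05 [ 0.5131 -0.3352  0.1039]
```

View pics/w3.png

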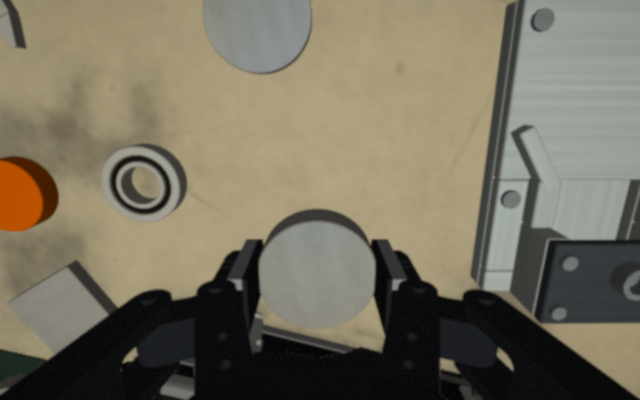

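The view shows the disc held level between the pads at (319, 268). Nothing else has moved: bearing at (145, 183), large block at (258, 20). I carry it over the deck.

>>> move_arm --increments '[[[0,0.03,0.06,0],[0,0.045,0.1,0],[0,0.05,0.1,0],[0,0.05,0.1,0],[0,0.05,0.1,0],[0,0.05,0.1,0],[0,0.035,0.08,0],[0,0.02,0.064,0],[0,0,0,0],[0,0,0,0],[0,0,0,0]]]'

```text
t: 7.37
tool_pos: [0.474, -0.146, 0.1048]
tool_rot: [-1.036, 1.311, 1.037]
contact_force: [0.1, 0.3, -1.1]
opening: 0.0476
```

```bash
python3 - <<'E'
from fix import *
from plan import *
np.set_printoptions(precision=4,suppress=True)
o=ctrl.get_obs();im,P=grab("wrist");save(im,"w4.png")
g=(P[...,0]>.40)&(P[...,0]<.66)&(P[...,1]>-.26)&(P[...,1]<-.05)&(P[...,2]>.014)&(P[...,2]<.08)
n,l,s,_=cv2.connectedComponentsWithStats(g.astype(np.uint8));fixture(P,l==1+s[1:,4].argmax())
c,s_=np.cos(PSI),np.sin(PSI);q=P-LIP;X=c*q[...,0]+s_*q[...,1];Y=-s_*q[...,0]+c*q[...,1];Z=q[...,2]
def st(n,m): print(n,m.sum(),[np.percentile(a[m],[1,50,99]).round(4) for a in(X,Y,Z)] if m.sum() else '')
st("bridge",(Z>.033)&(Z<.06)&(X>.0)&(X<.1)&(abs(Y)<.08))
st("cheek",(Z>.009)&(Z<.015)&(X>-.05)&(X<.03)&(abs(Y)<.07))
st("recess",(Z<-.006)&(Z>-.013)&(X>-.02)&(X<.06)&(abs(Y)<.05))
for x in(-.02,.0,.015):
  m=(Z>.009)&(Z<.015)&(abs(X-x)<.003); 
  for sg in(-1,1):
    k=m&(sg*Y>0)&(abs(Y)<.07); print(x,sg,k.sum(),k.sum() and np.percentile(Y[k],[2,98]).round(4))
d,t,M=inc(lipw(-.062,0,.05));print(d*250,t,o["tool_pos"])
E
```

```text
deck z 0.021266134626618083 16967 bridge [nan nan nan] 0
rect ((468.94659423828125, -143.46279907226562), (124.80387115478516, 76.27570343017578), 76.4023208618164)
bridge rect ((0.0, 0.0), (0.0, 0.0), 0.0)
bridge 0 
cheek 1400 [array([-0.0041,  0.0173,  0.0299]), array([-0.0433, -0.0308,  0.0438]), array([0.0096, 0.0113, 0.0145])]
recess 2323 [array([0.0277, 0.0459, 0.0593]), array([-0.0297,  0.0015,  0.0304]), array([-0.011 , -0.0096, -0.0079])]
-0.02 -1 0 0
-0.02 1 0 0
0.0 -1 47 [-0.0409 -0.0361]
0.0 1 47 [0.0317 0.0368]
0.015 -1 155 [-0.043  -0.0301]
0.015 1 121 [0.0303 0.0411]
[32.9248  1.4448  1.3092] -0.0003844641389194387 [ 0.474  -0.146   0.1048]fix.py:5: RuntimeWarning: Mean of empty slice.
  print("deck z",np.median(deck[:,2]),len(deck),"bridge",br.mean(0).round(4),len(br))
  ret = um.true_divide(
```

View pics/w4.png

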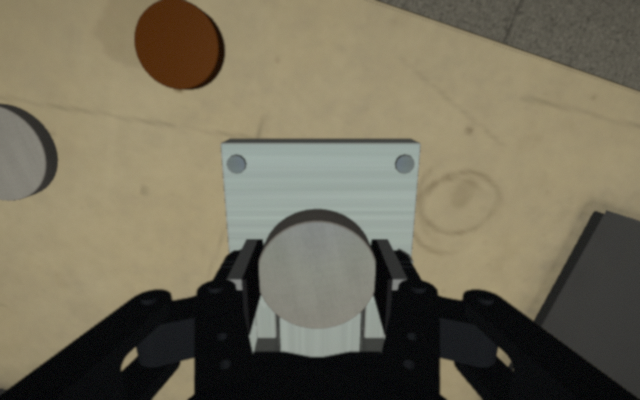

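The deck is under the disc, centred (recess seen at y -29.7 to +30.4 mm in my lip frame, cheeks ±30.1). Lower it.

>>> move_arm --increments '[[[0.05,0.005,0.004,0],[0.07,0,0,0],[0.07,0,0,0],[0.04,0,0,0],[0,0,0,0],[0,0,0,0],[0,0,0,0]]]'

```text
t: 8.0
tool_pos: [0.4737, -0.145, 0.0484]
tool_rot: [-1.037, 1.31, 1.035]
contact_force: [0.2, 0.5, -1.6]
opening: 0.0477
```

```bash
python3 - <<'E'
from plan import *
p=[]
for _ in range(4):
    ctrl.get_image("wrist");o=ctrl.get_obs();p.append(o["tool_pos"])
print(np.array(p),o["contact_force"]);print(inc(lipw(-.062,0,.0144))[0]*250)
E
```

```text
[[ 0.47403153 -0.14501444  0.04886437]
 [ 0.47410222 -0.14503448  0.0490205 ]
 [ 0.4740626  -0.14492443  0.04901427]
 [ 0.47394368 -0.14487749  0.04891852]] [-1.58045481 -0.23653068 -2.27688003]
[12.5164666   1.01296865 -0.08311867]
```

>>> move_arm --increments '[[[0.02,0.004,0,0],[0.016,0,0,0],[0.01,0,0,0],[0,0,0,0],[0,0,0,0],[0,0,0,0]]]'

```text
t: 8.7
tool_pos: [0.4721, -0.1442, 0.0362]
tool_rot: [-1.036, 1.31, 1.037]
contact_force: [0.2, -0.5, -2.1]
opening: 0.0474
```

>>> move_arm --increments '[[[0.004,0,0,0],[0,0,0,0],[0,0,0,0],[0,0,0,0]]]'

```text
t: 9.03
tool_pos: [0.4723, -0.1443, 0.0355]
tool_rot: [-1.037, 1.31, 1.036]
contact_force: [-1.2, 0.6, -0.7]
opening: 0.0477
```

>>> move_arm --increments '[[[0.004,0,0,0],[0,0,0,0],[0,0,0,0],[0,0,0,0]]]'

```text
t: 9.37
tool_pos: [0.4724, -0.1443, 0.0355]
tool_rot: [-1.036, 1.31, 1.037]
contact_force: [-4.5, 2.0, 7.2]
opening: 0.0474
```

Contact is made (+7 N). Release and raise.

>>> move_arm --increments '[[[0,0,0,0],[0,0,0,0],[0,0,0,0],[0,0,0,0],[0,0,0,0],[-0.02,0,0,0],[-0.04,0,0,0],[-0.06,0,0,0],[-0.06,0,0,0],[-0.04,0,0,0],[-0.02,0,0,0],[0,0,0,0],[0,0,0,0]]]' --gripper 0.15

```text
t: 10.45
tool_pos: [0.4722, -0.1442, 0.0944]
tool_rot: [-1.037, 1.31, 1.036]
contact_force: [-0.2, 0.1, -0.0]
opening: 0.0725
```

```bash
python3 - <<'E'
from plan import *
np.set_printoptions(precision=4,suppress=True)
for c in("wrist","top"):
    o=ctrl.get_obs();im,P=grab(c);save(im,"p_%s.png"%c)
    q=P-LIP;cc,s=np.cos(PSI),np.sin(PSI);X=cc*q[...,0]+s*q[...,1];Y=-s*q[...,0]+cc*q[...,1];Z=q[...,2]
    m=(abs(X+.062)<.045)&(abs(Y)<.045)&(Z>.010)&(Z<.022)
    if m.sum()>20: print(c,m.sum(),cv2.minEnclosingCircle(np.stack([X[m],Y[m]],1).astype(np.float32)*1000),Z[m].mean(),Z[m].std())
print(o["tool_pos"],o["opening"])
print(inc(lipw(-.125,0,.06))[0])
E
```

```text
wrist 5648 ((-37.72761535644531, 0.04050898551940918), 48.98848342895508) 0.015106347070690949 0.0008801040662808579
top 172 ((-50.39354705810547, -15.272972106933594), 43.587501525878906) 0.015403129899261582 0.0015836473663730657
[ 0.4718 -0.144   0.0938] 0.07285522603921893
[ 0.046   0.2457 -0.0018]
```

View pics/p_wrist.png

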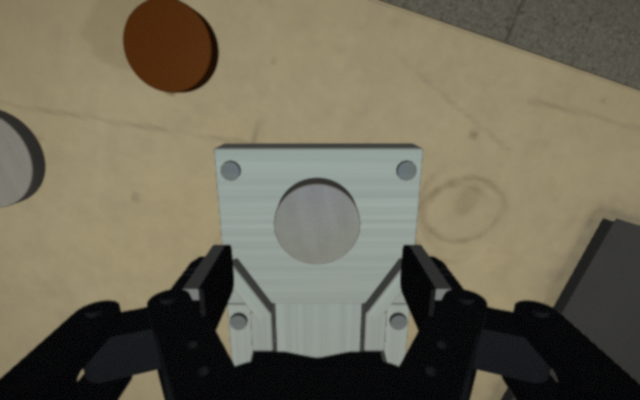

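The disc lies flat and centred on the deck at (317, 222). I back off, narrow the jaws to about 13 mm so they make a two-finger cradle, and lower behind the disc.

>>> move_arm --increments '[[[0,0.05,0,0],[0,0.08,0,0],[0,0.08,0,0],[0,0.035,-0.002,0],[0,0,0,0],[0,0,0,0],[0,0,0,0],[0,0,0,0],[0.06,0,0,0],[0.06,0,0,0],[0.06,0,0,0],[0.045,0,0,0],[0,0,0,0],[0,0,0,0],[0,0,0,0]]]' --gripper 0.85

```text
t: 11.8
tool_pos: [0.4132, -0.1309, 0.0388]
tool_rot: [-1.037, 1.31, 1.036]
contact_force: [0.3, -0.8, 0.6]
opening: 0.0129
```

```bash
python3 - <<'E'
from plan import *
np.set_printoptions(precision=4,suppress=True)
o=ctrl.get_obs();im=ctrl.get_image("wrist");save(im,"w6.png");im["extrinsics"]=im["tool_from_camera"];P=world(im);q=P.reshape(-1,3)
for s in(-1,1):
    k=q[(s*q[:,2]>.002)&(abs(q[:,2])<.03)&(abs(q[:,1])<.02)&(q[:,0]>-.03)&(q[:,0]<.025)];print(s,np.percentile(k,[1,50,99],axis=0) if len(k) else 0)
print(o["tool_pos"],o["opening"],o["contact_force"],inc(lipw(-.125,0,.0155))[0]*250)
M=inc(lipw(0,0,0))[2];print("TCP in lip",-(M.T@(lipw(0,0,0)-o["tool_pos"]))*1000)
E
```

```text
-1 [[-0.0298 -0.0197 -0.0274]
 [-0.0132  0.0082 -0.0107]
 [ 0.0229  0.0143 -0.0034]]
1 [[-0.0298 -0.0196  0.0032]
 [-0.0134  0.0082  0.0088]
 [ 0.0224  0.0143  0.0252]]
[ 0.4132 -0.1309  0.0388] 0.012857190403052927 [ 0.2772 -0.8484  0.5796] [1.5508 1.8741 0.3951]
TCP in lip [-16.9608 123.2888  -0.3233]
```

View pics/w6.png

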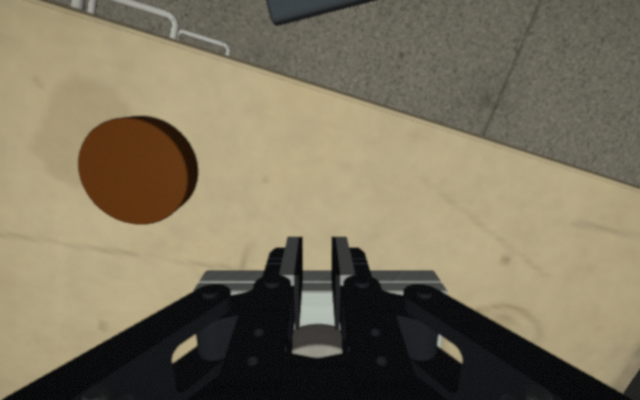

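The fingers stand centred behind the disc (disc at (317, 342), seen through the gap). Push, slowly.

>>> move_arm --increments '[[[0.005,-0.02,0.001,0],[0,-0.02,0,0],[0,-0.02,0,0],[0,-0.02,0,0],[0,-0.02,0,0],[0,-0.02,0,0],[0,-0.02,0,0],[0,-0.02,0,0],[0,-0.02,0,0],[0,-0.02,0,0],[0,-0.02,0,0],[0,-0.02,0,0],[0,-0.02,0,0],[0,-0.02,0,0],[0,-0.02,0,0],[0,-0.02,0,0],[0,-0.02,0,0],[0,-0.02,0,0],[0,-0.02,0,0],[0,0,0,0]]]'

```text
t: 13.52
tool_pos: [0.5063, -0.1527, 0.0372]
tool_rot: [-1.038, 1.309, 1.035]
contact_force: [-0.6, -0.0, -0.5]
opening: 0.013
```

```bash
cat > st.py <<'E'
from plan import *
np.set_printoptions(precision=4,suppress=True)
o=ctrl.get_obs();M=inc(lipw(0,0,0))[2];print("TCP tool-lip",(M.T@(lipw(0,0,0)-o["tool_pos"]))*1000,o["contact_force"])
for c in("scene","top"):
    im,P=grab(c);q=P-LIP;cc,s=np.cos(PSI),np.sin(PSI);X=cc*q[...,0]+s*q[...,1];Y=-s*q[...,0]+cc*q[...,1];Z=q[...,2]
    m=(X>-.02)&(X<.03)&(abs(Y)<.028)&(Z<.028)&(Z>-.02)
    if m.sum()>5: print(c,m.sum(),[np.percentile(a[m],[2,25,50,75,98])*1000 for a in(X,Y,Z)])
    r=np.where((abs(X)<.12)&(abs(Y)<.08));a,b,c0,d=r[0].min(),r[0].max(),r[1].min(),r[1].max()
    cr=im["pixels"][a-8:b+8,c0-8:d+8];f=560/max(cr.shape[:2]);cv2.imwrite("pics/st_%s_%d.png"%(c,o["t"]*100),cv2.resize(cr[...,::-1],None,fx=f,fy=f,interpolation=cv2.INTER_CUBIC))
print(o["t"])
E
python3 st.py
```

```text
TCP tool-lip [ 15.269  -27.7212   0.0961] [-0.5847 -0.0315 -0.463 ]
scene 181 [array([-17.8243, -10.2901,  -3.0843,  10.3408,  28.5384]), array([-26.1848, -19.5663, -12.9286,  -2.7647,  17.1252]), array([-1.6091,  7.0995, 10.9811, 13.9874, 18.1906])]
top 130 [array([-3.7398,  5.3804, 12.9642, 21.0379, 29.063 ]), array([-26.174 , -23.8224, -19.7881, -14.7641,  -9.3632]), array([-10.6447,   6.0867,  10.2826,  12.6022,  16.9533])]
13.5167
```

>>> move_arm --increments '[[[0,-0.01,0,0],[0,-0.01,0,0],[0,-0.01,0,0],[0,-0.01,0,0],[0,-0.01,0,0],[0,-0.01,0,0],[0,-0.01,0,0],[0,-0.01,0,0],[0,-0.01,0,0],[0,-0.008,0,0],[0,0,0,0],[0,0,0,0],[0,0,0,0]]]'

```text
t: 14.7
tool_pos: [0.529, -0.1579, 0.0369]
tool_rot: [-1.037, 1.31, 1.036]
contact_force: [0.2, -1.2, 0.2]
opening: 0.0128
```

```bash
python3 st.py
```

```text
TCP tool-lip [14.9499 -4.3941 -0.0518] [ 0.1713 -1.1898  0.1867]
scene 238 [array([-19.0522, -15.5301, -11.2517,   4.7353,  28.6302]), array([-21.7428, -16.9551, -11.6542,   5.8286,  22.9439]), array([-2.006 ,  4.0517,  7.011 , 17.2667, 27.2253])]Traceback (most recent call last):
  File "st.py", line 9, in <module>
    cr=im["pixels"][a-8:b+8,c0-8:d+8];f=560/max(cr.shape[:2]);cv2.imwrite("pics/st_%s_%d.png"%(c,o["t"]*100),cv2.resize(cr[...,::-1],None,fx=f,fy=f,interpolation=cv2.INTER_CUBIC))
                                                                                                             ~~~~~~~~~~^^^^^^^^^^^^^^^^^^^^^^^^^^^^^^^^^^^^^^^^^^^^^^^^^^^^^^^^^^^
cv2.error: OpenCV(4.12.0) /io/opencv/modules/imgproc/src/resize.cpp:4208: error: (-215:Assertion failed) !ssize.empty() in function 'resize'
```

Likely home. I back off, raise, move aside and look.

>>> move_arm --increments '[[[0,0.03,0,0],[0,0.08,0,0],[-0.02,0.1,0,0],[-0.08,0.1,0,0],[-0.12,0.06,0,0],[-0.12,0,0,0],[-0.12,0,0,0],[-0.08,0,0,0],[0,0,0,0],[0,0,0,0],[0,0,0,0]]]'

```text
t: 15.67
tool_pos: [0.438, -0.1362, 0.1706]
tool_rot: [-1.035, 1.311, 1.038]
contact_force: [-0.1, -0.1, -0.4]
opening: 0.0131
```

```bash
sed -i 's/a-8:b+8,c0-8:d+8/max(a-8,0):b+8,max(c0-8,0):d+8/; s/("scene","top")/("scene","top","wrist")/' st.py; python3 st.py; ls pics
```

```text
TCP tool-lip [148.4985 -98.2421  -0.2821] [-0.1403 -0.1087 -0.4103]
scene 172 [array([-18.3249,  -9.0448,   4.5117,  17.4916,  28.9051]), array([-20.7699,  -8.8776,   1.1169,  11.8628,  27.1979]), array([-3.1454, -1.4816,  2.4857,  5.8141,  7.9552])]
top 584 [array([-19.0151,  -7.7019,   5.5535,  17.4842,  29.0871]), array([-25.9668, -14.4472,  -1.4449,  12.4896,  26.7122]), array([-10.3631,  -1.8482,   0.6191,   5.8781,   8.5182])]
wrist 1627 [array([-18.6184,  -5.1356,   6.8872,  17.6897,  29.4459]), array([-14.1447,  -7.1768,   0.0447,   6.4183,  13.5125]), array([-8.1998, -0.7746,  4.0174,  6.3306,  7.5833])]
15.6667
crop.png
p_top.png
p_wrist.png
scene0.png
st_scene_1351.png
st_scene_1566.png
st_top_1351.png
st_top_1566.png
st_wrist_1566.png
top0.png
w1.png
w2.png
w3.png
w4.png
w6.png
```

View pics/st_top_1566.png

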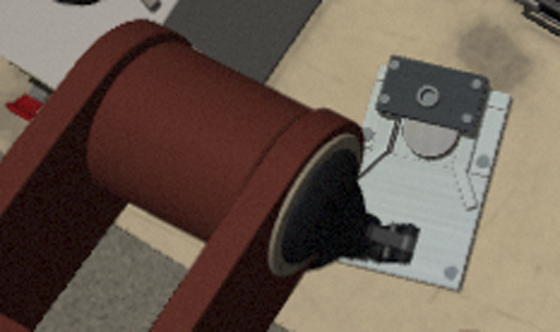

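```bash
python3 - <<'E'
from plan import *
from scipy.optimize import least_squares
for c in("top","wrist"):
    im,P=grab(c);q=P-LIP;cc,s=np.cos(PSI),np.sin(PSI);X=cc*q[...,0]+s*q[...,1];Y=-s*q[...,0]+cc*q[...,1];Z=q[...,2]
    m=(X>.002)&(X<.027)&(abs(Y)<.027)&(Z>.003)&(Z<.012)
    x,y,z=X[m],Y[m],Z[m];A=np.c_[x-x.mean(),y,np.ones(m.sum())];f=np.linalg.lstsq(A,z,rcond=None)[0];print(c,m.sum(),"plane slopes",f[:2],"top z at",f[2],"x",x.min(),x.max())
    # rear edge: min x per y bin -> circle r=25
    e=[(x[abs(y-b)<.0015].min(),b) for b in np.arange(-.018,.019,.003) if (abs(y-b)<.0015).any()]
    e=np.array(e);r=least_squares(lambda v:np.hypot(e[:,0]-v[0],e[:,1]-v[1])-.025,[.035,0],loss="soft_l1",f_scale=.001);print("centre",r.x,len(e))
for n in("ball_bearing","large_block"):
    ctrl.get_image("top")
    im,P=grab("top")
    for r in ctrl.trace("top",n):
        p=P[r["region"]];print(n,r["score"],np.nanmedian(p,0))
E
```

```text
top 195 plane slopes [ 0.01068088 -0.00305992] top z at 0.006713292865112787 x 0.0031855912118962815 0.02698044499563039
centre [ 0.02913312 -0.00118095] 13
wrist 718 plane slopes [0.03258359 0.00357204] top z at 0.006087481624443438 x 0.0035679763528494255 0.026907304824980126
centre [ 0.0287982  -0.00090201] 11
ball_bearing 0.58 [ 0.47416937 -0.44322293  0.01359625]
large_block 0.55 [ 0.38985046 -0.34311828  0.01173602]
```

The top view shows the disc in the recess, its front partly under the bridge at (430, 140). It is level, with its top 6 to 7 mm above the deck (7 means fully home).

```bash
python3 -c "
from station import ctrl
print(ctrl.finish_job())"
```

```text
the job is handed in; nothing more can be done
None
```

The small plain steel disc is in the recess under the bridge, and I handed the job in at about 16 s of the allowed 48 s. I gripped it, laid it flat on the front deck, then pushed it from behind with the nearly closed fingers until it dropped in.

| Last check (two cameras) | Result | Required |
|---|---|---|
| Centre past the recess front edge | about 29 mm | 18 to 46 mm |
| Offset from the middle line | about 1 mm | within 12 mm |
| Tilt | 0.01 rad (top camera), 0.03 rad (wrist camera) | below 0.12 rad |
| Top face above the deck | 6.1 to 6.7 mm, so centre about 1.5 mm below deck level | no more than 2.5 mm above deck |

- **Bystanders:** the ball bearing was within about 2 mm of its starting position in the top camera, and the large block showed no change.
- **Robot:** the arm stood clear and the measured forces were near zero.
- **Disagreements:** the gripper read 47.5 mm on the 50 mm disc, which I put down to gripper or pad offset. My numeric fit of the disc's position on the deck failed because it took in the side cheeks, so I confirmed that stage from the wrist picture instead.

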